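Fit the centrifuge rotor and turn it by hand to check it runs freely

ROBOT

A 6-joint arm with a two-finger parallel gripper is mounted at the origin on the work surface. World frame = base frame: x ahead of the robot, y to its left, z up, the work surface at z = 0. Lengths are in m, angles in rad, forces in N, time in s.
With the tool pointing down it reaches from about 0.3 to 1 m from the base axis. Payload 5.1 kg.
Tool frame: the origin (TCP) lies at the very end of the fingers, on their centre line; the grasp point (between the pads) lies bot.tcp_to_grasp behind it (bot.tcp_to_grasp is the distance from the TCP to the grasp point, in m); z points along the fingers, y is the line along which they close (so a half turn about z gives the same grasp; the last joint's range is limited). The gripper opens to 95 mm and grips with 3 to 60 N. Pads are 20 mm wide; open, the fingers measure 119 mm over their backs; the gripper's body (75 mm by 180 mm) begins 59 mm behind the grasp point.
Start: joints at [1.257, 0.124, 1.65, -0, 1.367, -0.083], TCP at [0.149, 0.633, 0.215] pointing down, gripper open.
Joint ranges: [-2.61, 2.61], [-1.02, 2.33], [0.03, 2.71], [-1.35, 4.49], [0.32, 2.68], [-2.91, 2.91]. Speed limits (rad/s): [2.57, 2.57, 3.14, 3.14, 3.14, 3.14].

INTERFACE

Orientations are given as [roll, pitch, yaw] about the fixed x, y, z axes, in that order (R = Rz(yaw) Ry(pitch) Rx(roll)).
In Python, from cell import status, cams, ticket, bot gives the robot as it stands. The module is installed in compiled form; this text tells all that it offers.
- The arm moves only by the shell command python3 -m jog 'ROWS' [FORCE]. ROWS is text: rows parted by semicolons, each of 5 numbers parted by spaces: the finger opening in m, from 0 to 0.0951, then the shift along the tool's x, y, z in m, then the turn about the tool's z in rad. In form: claw tx ty tz spin; .... A call has exactly 10 rows; each row is the pose to reach, as a shift and turn from the pose commanded when the call began, along the tool's axes at that moment; what a row does not reach only later rows make up. A row lasts 1/8 s, in which the tool goes at most 62.5 mm and 10.7 degrees, less where a joint would pass 70% of its speed; a pose out of reach is approached as far as the arm can. A call with a gripper value outside its range is refused whole. The fingers move at their own pace and stop on an object; FORCE is the grip in N (left out, the last holds). Time passes only in rows, so rows that repeat a pose let the fingers close, or fill a call up. It gives the time, the measured TCP pose, the force and the opening at its end, in the units of the state.
- status.get_obs(): the state, without advancing time (a new reading comes with each control period).
- cams.read_camera(name): name is "scene" or "top" or "wrist"; returns a dict with "pixels" (480x640x3 uint8, red, green, blue), "camera_matrix" (3x3 intrinsics, pixels), "R" (3x3) and "t" (3): a world point X has camera coordinates R X + t. Camera axes: x right, y down, z forward; pixel columns grow to the right and rows downward; lengths in m; the calibration is good to about 2 mm. The wrist camera is an equidistant fisheye: a pixel r from the principal point sees the ray r / f radians off the axis. A picture is of the moment at which its call begins. There is no depth.
- ticket.job_done(): hands the job in, once; it reports no verdict.
The state is a dict: "time": time; "joint_positions": joint angles; "qvel": joint speeds; "tau": joint torques, N m; "tcp_pos": TCP position; "tcp_rot": TCP orientation; "force": force on the tool from outside, world axes, zero at the start; "wrist_torque": the same for the moment, N m; "finger_gap": opening from 0.0 (shut) to 1.0 (fully open).
Only numpy, scipy, OpenCV 4.12 (cv2) and the standard library are available. Lean on these libraries where they do the work, as an engineer would, in place of code of your own. Each camera call takes 0.05 s, during which the arm holds its last target. There are 200 camera calls.

TASK

Put the four-arm rotor on the centrifuge spindle and, under light pressure, turn it until its slots find the drive bar and it drops fully home; never force it down. Then turn the rotor by hand at least one full turn, so that the shaft turns with it, to check that it runs freely. Let go and leave it home and still, with the lid, the tube rack and the glass dish left where they are.

Things in the scene. Friction and masses are not known exactly. Their poses are not given: they have to be found in the camera images.
- rotor: Loose bare-aluminium rotor, 0.34 to 0.5 kg, upright on the bench: four arms in a cross along its own x and y axes, each reaching 60 mm from the axis, 14 mm wide, top and bottom 26 and 14 mm above the origin; red dot on the +x arm. Above the arms a black square grip knob. Hub 42 mm across, on a square foot 38 x 38 x 9 mm. Origin: centre of the hub's underside (lowest face), z up.
- knob (a point): On the rotor's axis, in the middle of its square grip knob, 42 mm above the rotor's origin; axes as the rotor. The knob is 28 x 28 mm, sides square to the rotor's x and y, from 26 mm (top of the arms) to 58 mm above the rotor's origin.
- bore (a point): Centre of the rotor's underside (same point as its origin). Here opens a blind central bore, 11 mm wide, 48 mm deep. Two crossed slots, 8 mm wide and 9 mm deep, run right across the underside, directly below the arms (along the rotor's x and y), so the rotor fits the drive bar every quarter turn.
- centrifuge: White bench centrifuge, fixed, lid off: square housing 220 x 220 mm, 90 mm tall, with an open round bowl 160 mm across and 45 mm deep in its top. Origin: centre of the underside, z up, front (control panel) towards -x. In the middle of the bowl stands the upright spindle.
- shoulder (a point): Point on the spindle's axis at the height of the flat shoulder (56 mm across) on which the underside of the fully home rotor rests: 60 mm above the bench, 30 mm below the housing's top; axes as the centrifuge. The vertical spindle rises 38 mm from here, 9 mm in diameter, its last 7 mm tapering to 3.6 mm.
- bar (a point): Top centre of the brass drive bar, 7 mm above the shoulder, on the spindle axis; axes as the centrifuge, not the bar. The bar crosses the spindle: 26 mm long, 5.5 mm wide, 7 mm high, clamped at an unmeasured angle up to 40 degrees either way from the centrifuge's x axis. A rotor whose slots miss it sits 7 mm high; in line within about 5 degrees it drops over it.
- spindle (a joint): Turn of the shaft, rad, counterclockwise from above positive, 0 at the start, unlimited. It resists by 0.035 N m and stops when let go: it stays put while the rotor slides round on the bar under a few newtons; pressed hard, the bar is dragged along. It turns with the rotor only when that is home on the bar; a fingertip pushing an arm's side (about 1 N) then turns it.
- lid: Round grey centrifuge lid, 176 mm across, 12 mm thick with an 18 mm black knob, lying on the bench. Origin: centre of its underside. Leave alone.
- rack: Blue tube rack 80 x 160 mm, 46 mm tall with small capped tubes. Origin: centre of its underside. Leave alone.
- dish: Glass dish 90 mm across, 15 mm tall. Origin: centre of its underside. Leave alone.
Mind the look-alikes: they are no part of the job. Of the things shaped like the rotor, the aluminium one is meant.

How it is judged:
By the outcome, as a careful person would: the job done as asked, in the order asked, and still so for the second after the job is handed in, with the robot touching nothing.
It also fails if it takes over 72 s, if anything falls off the work surface, if the arm or the gripper's body presses on something with over 40 N, if the wrist force passes 120 N, or if a joint passes its speed limit or range.

## Working session

There is one attempt and no reset: what is moved stays moved. The work goes in short steps, Python scripts to look and compute and a shell command to move; the robot and the scene stay as the last step left them, time stands still between calls to the robot, and variables do not carry over. Pictures are saved under pics/ and viewed, on a budget of 10 in all, crops included, one or two more only if the job needs it, and the job is handed in when it is done.

```bash
mkdir -p pics; cat > h.py <<'E'
import numpy as np, cv2
from cell import status, cams, ticket, bot
def shot(n,f=None):
    d=cams.read_camera(n)
    if f: cv2.imwrite('pics/'+f,d['pixels'][:,:,::-1])
    return d
def ray(d,u,v,fish=False):
    K,R,t=map(np.array,(d['camera_matrix'],d['R'],d['t']))
    x=(u-K[0,2])/K[0,0]; y=(v-K[1,2])/K[1,1]
    if fish:
        r=np.hypot(x,y); c=np.array([x/r*np.sin(r),y/r*np.sin(r),np.cos(r)]) if r>1e-9 else np.array([0,0,1.])
    else: c=np.array([x,y,1.])
    return -R.T@t, R.T@c
def onz(d,u,v,z,fish=False):
    o,r=ray(d,u,v,fish); return o+r*(z-o[2])/r[2]
def proj(d,X,fish=False):
    K,R,t=map(np.array,(d['camera_matrix'],d['R'],d['t'])); c=R@np.array(X)+t
    if fish:
        th=np.arctan2(np.hypot(c[0],c[1]),c[2]); n=np.hypot(c[0],c[1])+1e-12; return K[:2,:2]@(c[:2]/n*th)+K[:2,2]
    return (K@(c/c[2]))[:2]
E
python3 - <<'E'
from h import *
a=shot('top','top.png');b=shot('scene','scene.png')
print(status.get_obs(),bot.tcp_to_grasp)
for d in(a,b): print(d['camera_matrix'],-np.array(d['R']).T@d['t'])
E
```

```text
{'time': 0.1, 'joint_positions': array([ 1.25740123e+00,  1.24416262e-01,  1.65149573e+00, -1.75285526e-05,
        1.36749963e+00, -8.25929247e-02]), 'qvel': array([ 0.00097835,  0.0008641 , -0.00120256, -0.00102409,  0.0014125 ,
        0.00137188]), 'tau': array([ 2.16637511e-05, -4.18885696e+01, -3.61095929e+01,  7.75720552e-02,
        4.62757330e-02, -9.23912944e-05]), 'tcp_pos': array([0.14854741, 0.63221938, 0.21354991]), 'tcp_rot': array([-3.13977846e+00, -1.32961128e-04,  2.91079391e+00]), 'force': array([-0.20227507,  0.4363191 ,  0.06994272]), 'wrist_torque': array([ 1.71029808e-02,  8.59568046e-03, -5.81277135e-05]), 'finger_gap': 1.000785583000148} 0.0188
[[433.46530466   0.         315.7868025 ]
 [  0.         433.46530466 236.49890077]
 [  0.           0.           1.        ]] [0.3991331  0.00406018 1.09819903]
[[454.84743886   0.         319.40488748]
 [  0.         454.84743886 236.24508595]
 [  0.           0.           1.        ]] [ 1.22547284 -0.56239783  0.70641147]
```

View pics/top.png

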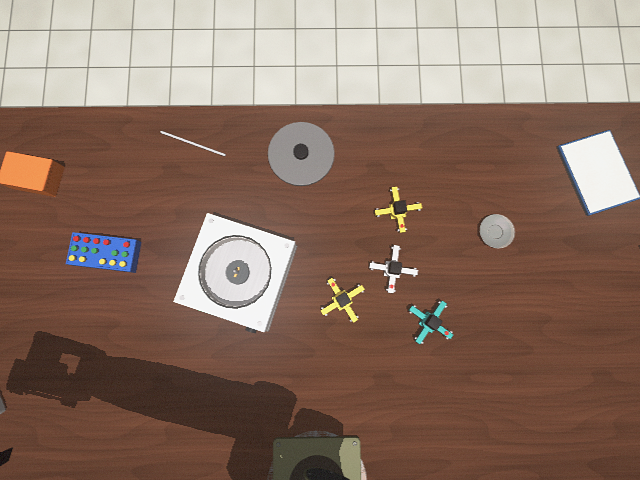

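View pics/scene.png

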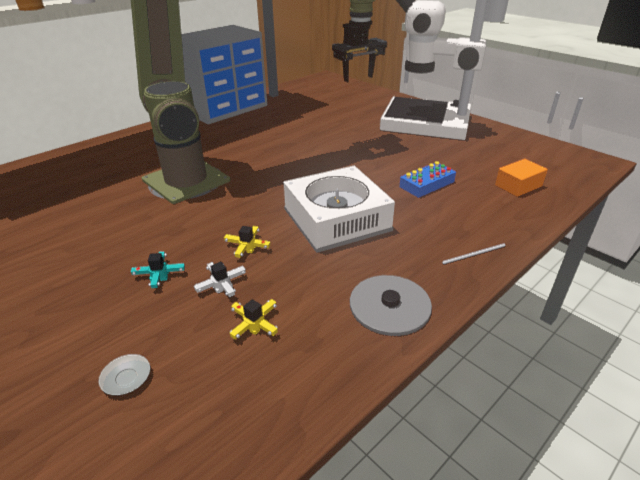

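Top view: four rotor-shaped things, at (400,208) yellow, (343,299) yellow, (431,321) teal and (394,269) bare metal (silver-white). The last fits "bare aluminium". The centrifuge is at (237,271), the lid at (301,153), the rack at (103,252) and the dish at (497,231). Next: an enlarged crop of the rotor and the spindle, plus measurements.

```bash
python3 - <<'E'
from h import *
d=shot('top'); p=d['pixels'][:,:,::-1]
a=cv2.resize(p[239:299,364:424],(400,400),interpolation=cv2.INTER_CUBIC)
b=cv2.resize(p[241:301,207:267],(400,400),interpolation=cv2.INTER_CUBIC)
cv2.imwrite('pics/crop.png',np.hstack([a,b]))
hsv=cv2.cvtColor(p,cv2.COLOR_BGR2HSV)
# rotor
m=np.zeros(p.shape[:2],np.uint8); m[239:299,364:424]=1
w=((hsv[...,2]>130)&(hsv[...,1]<60)&(m>0)).astype(np.uint8)
hull=cv2.convexHull(cv2.findNonZero(w))
r=cv2.minAreaRect(hull);print('arms',r,onz(d,*r[0],.026))
k=((hsv[...,2]<60)&(m>0)).astype(np.uint8)
n,l,s,c=cv2.connectedComponentsWithStats(k)
for i in range(1,n):
    if s[i,4]>40: print('dark',s[i],c[i],onz(d,*c[i],.05))
red=((hsv[...,2]>90)&(hsv[...,1]>130)&((hsv[...,0]<6)|(hsv[...,0]>172))&(m>0))
red&=cv2.dilate(w,np.ones((3,3)))>0
ys,xs=np.nonzero(red);print('red',len(xs),xs.mean() if len(xs) else 0,ys.mean() if len(xs) else 0)
# housing top
m[:]=0;m[205:340,165:305]=1
w=((hsv[...,2]>150)&(hsv[...,1]<50)&(m>0)).astype(np.uint8)
r=cv2.minAreaRect(cv2.convexHull(cv2.findNonZero(w)));print('house',r,onz(d,*r[0],.09))
bx=cv2.boxPoints(r)
print([onz(d,*q,.09).round(4) for q in bx])
E
```

```text
arms ((393.50006103515625, 268.5000305175781), (37.96100997924805, 37.19668960571289), 52.76516342163086) [ 0.50052409 -0.19632091  0.026     ]
red 6 391.3333333333333 285.8333333333333
house ((235.1832733154297, 271.7312316894531), (99.06421661376953, 95.93112182617188), 18.69898223876953) [0.49092316 0.18440541 0.09      ]
[array([0.4245, 0.3259, 0.09  ]), array([0.6378, 0.2623, 0.09  ]), array([0.559 , 0.0393, 0.09  ]), array([0.3507, 0.11  , 0.09  ])]
```

View pics/crop.png

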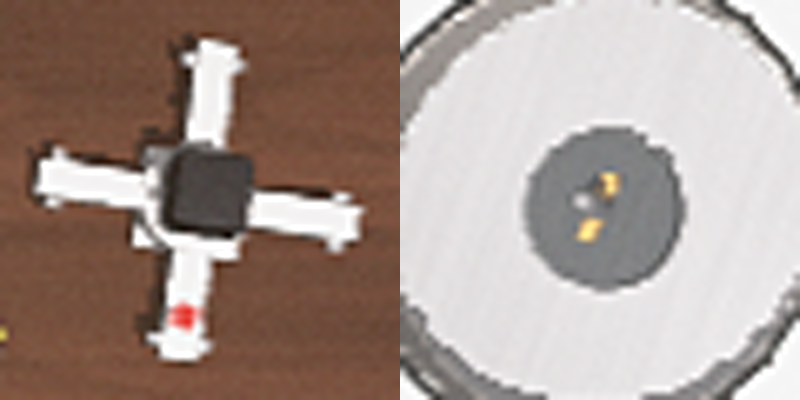

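The crop confirms the bare-metal rotor: crop centre (199,199), red dot at (183,317). On the right, the shoulder is centred at (604,208) and the brass bar ends show at (610,184) and (590,230).

```bash
cat >> h.py <<'E'
def rel(x,y,z,yaw_deg):
    "tool shift and spin from measured pose to world target (tool down)"
    s=status.get_obs(); p=s['tcp_pos']; w=s['tcp_rot'][2]
    d=np.array([x,y,z])-p; c,n=np.cos(w),np.sin(w)
    sp=w-np.radians(yaw_deg); sp=(sp+np.pi)%(2*np.pi)-np.pi
    print('rel tx ty tz spin',np.round([c*d[0]+n*d[1],n*d[0]-c*d[1],-d[2],sp],4),'now',p.round(4),'yaw',np.degrees(w).round(1),'q6',s['joint_positions'][5].round(2),'F',s['force'].round(1),'t',s['time'])
E
python3 - <<'E'
from h import *
d=shot('top')
f=lambda u,v,ou,ov,z: onz(d,ou+(u+.5)/6.6667-.5,ov+(v+.5)/6.6667-.5,z)
t=[f(u,v,364,239,.026) for u,v in((213,50),(178,350),(45,180),(355,215))]
print('ctr',np.mean(t,0)); 
for a,b in((0,1),(3,2)): q=t[b]-t[a]; print(np.degrees(np.arctan2(q[1],q[0])))
print('shoulder',f(204,208,207,241,.06)); a,b=f(210,184,207,241,.067),f(190,230,207,241,.067)
print('bar',(a+b)/2,np.degrees(np.arctan2(*(a-b)[1::-1])))
rel(.5005,-.1963,.2,83.5)
E
```

```text
ctr [ 0.50106057 -0.19569897  0.026     ]
171.00398329667948
82.91203600143595
shoulder [0.49349836 0.18500712 0.06      ]
bar [0.49324575 0.18521457 0.067     ] -22.602840099101286
rel tx ty tz spin [-0.5321 -0.7262  0.0139  1.4534] now [0.1486 0.6324 0.2139] yaw 166.8 q6 -0.08 F [-0.7  0.7  0.2] t 0.2
```

```bash
R="0.095 -0.532 -0.726 0.014 1.47"; python3 -m jog '0.095 -0.532 -0.726 0.014 1.47; 0.095 -0.532 -0.726 0.014 1.47; 0.095 -0.532 -0.726 0.014 1.47; 0.095 -0.532 -0.726 0.014 1.47; 0.095 -0.532 -0.726 0.014 1.47; 0.095 -0.532 -0.726 0.014 1.47; 0.095 -0.532 -0.726 0.014 1.47; 0.095 -0.532 -0.726 0.014 1.47; 0.095 -0.532 -0.726 0.014 1.47; 0.095 -0.532 -0.726 0.014 1.47'; python3 -c "
from h import *
rel(.5005,-.196,.2,82)"
```

```text
time: 1.45
tcp_pos: [0.3934, 0.0556, 0.2051]
tcp_rot: [3.14, -0.0, 1.441]
force: [1.7, 1.2, -0.2]
finger_gap: 0.996
rel tx ty tz spin [-0.2355  0.1389  0.0051  0.0095] now [0.3934 0.0556 0.2051] yaw 82.5 q6 0.13 F [ 1.7  1.2 -0.2] t 1.45
```

```bash
python3 -m jog '0.06 -0.235 0.139 0.005 0.01; 0.06 -0.235 0.139 0.005 0.01; 0.06 -0.235 0.139 0.005 0.01; 0.06 -0.235 0.139 0.005 0.01; 0.06 -0.235 0.139 0.005 0.01; 0.06 -0.235 0.139 0.005 0.01; 0.06 -0.235 0.139 0.005 0.01; 0.06 -0.235 0.139 0.005 0.01; 0.06 -0.235 0.139 0.005 0.01; 0.06 -0.235 0.139 0.005 0.01'; python3 -c "
from h import *
rel(.5005,-.196,.2,82)
d=shot('wrist','w1.png')
for z in(.0,.026,.058): print(proj(d,[.5005,-.196,z],1))
print(d['camera_matrix'],-np.array(d['R']).T@d['t'])"
```

```text
time: 2.7
tcp_pos: [0.5003, -0.1929, 0.2002]
tcp_rot: [3.141, 0.0, 1.432]
force: [1.0, 0.3, -0.6]
finger_gap: 0.631
rel tx ty tz spin [-0.003   0.0006  0.0002  0.0005] now [ 0.5003 -0.1929  0.2002] yaw 82.0 q6 -0.33 F [ 1.   0.3 -0.6] t 2.7
[316.44457987 212.36087544]
[316.4242723  218.11896706]
[316.39493394 226.44709316]
[[371.64829954   0.         316.47797656]
 [  0.         371.64829954 236.1119358 ]
 [  0.           0.           1.        ]] [ 0.51175018 -0.11695347  0.37044935]
```

View pics/w1.png

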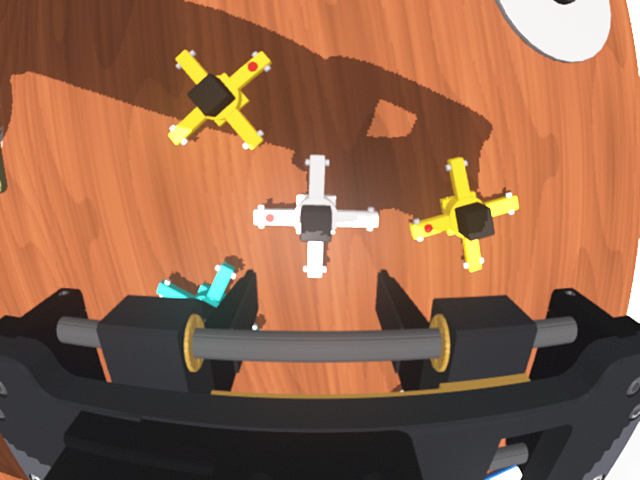

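Wrist view: the rotor centre is (316,218), exactly as predicted, with its arms square to the fingers within about 1°. Nothing is in the fingers' way, so I'm descending.

```bash
python3 -m jog '0.06 -0.003 0 0.04 0; 0.06 -0.003 0 0.08 0; 0.06 -0.003 0 0.12 0; 0.06 -0.003 0 0.15 0; 0.06 -0.003 0 0.169 0; 0.06 -0.003 0 0.169 0; 0.02 -0.003 0 0.169 0; 0.02 -0.003 0 0.169 0; 0.02 -0.003 0 0.169 0; 0.02 -0.003 0 0.169 0' 20; python3 -c "
from h import *
rel(.5005,-.196,.031,82)"
```

```text
time: 4.0
tcp_pos: [0.5001, -0.1966, 0.0316]
tcp_rot: [3.141, 0.0, 1.431]
force: [-1.9, 0.1, 3.6]
finger_gap: 0.297
rel tx ty tz spin [ 0.0007  0.0003  0.0006 -0.0003] now [ 0.5001 -0.1966  0.0316] yaw 82.0 q6 -0.33 F [-1.9  0.1  3.6] t 4.0
```

```bash
python3 -m jog '0.02 0 0 -0.04 0; 0.02 0 0 -0.09 0; 0.02 0 0 -0.14 0; 0.02 0 0 -0.155 0; 0.02 0 0 -0.155 0; 0.02 0 0 -0.155 0; 0.02 0 0 -0.155 0; 0.02 0 0 -0.155 0; 0.02 0 0 -0.155 0; 0.02 0 0 -0.155 0' 30; python3 -c "
from h import *
rel(.4934,.1851,.18,78)"
```

```text
time: 5.25
tcp_pos: [0.4999, -0.1965, 0.1858]
tcp_rot: [-3.141, -0.0, 1.431]
force: [0.3, 0.1, -4.0]
finger_gap: 0.292
rel tx ty tz spin [ 0.3769 -0.0597  0.0058  0.0694] now [ 0.4999 -0.1965  0.1858] yaw 82.0 q6 -0.33 F [ 0.3  0.1 -4. ] t 5.25
```

```bash
python3 -m jog '0.02 0.03 -0.005 0 0; 0.02 0.075 -0.012 0 0.01; 0.02 0.125 -0.02 0 0.02; 0.02 0.175 -0.028 0 0.03; 0.02 0.225 -0.036 0 0.04; 0.02 0.275 -0.044 0 0.05; 0.02 0.32 -0.051 0 0.06; 0.02 0.355 -0.056 0 0.07; 0.02 0.377 -0.06 0 0.07; 0.02 0.377 -0.06 0 0.07'; python3 -c "
from h import *
rel(.4934,.1851,.18,78)
shot('wrist','w2.png')
d=shot('scene'); u,v=proj(d,[.4934,.1851,.12]); print(u,v)
p=d['pixels'][:,:,::-1]; u,v=int(u),int(v)
cv2.imwrite('pics/s2.png',cv2.resize(p[v-70:v+70,u-90:u+90],None,fx=4,fy=4,interpolation=cv2.INTER_CUBIC))
for z in (.098,.067,.155): 
  q=proj(d,[.4934,.1851,z]); print(z,(q-[u-90,v-70])*4)"
```

```text
time: 6.5
tcp_pos: [0.493, 0.1864, 0.186]
tcp_rot: [3.141, -0.0, 1.363]
force: [-0.1, -0.7, -3.8]
finger_gap: 0.294
rel tx ty tz spin [-0.0012  0.0007  0.006   0.0021] now [0.493  0.1864 0.186 ] yaw 78.1 q6 0.47 F [-0.1 -0.7 -3.8] t 6.5
337.39306718141955 182.29643893764896
0.098 [361.08264509 310.40951693]
0.067 [360.41033435 350.53717146]
0.155 [362.37354917 233.36039293]
```

View pics/s2.png

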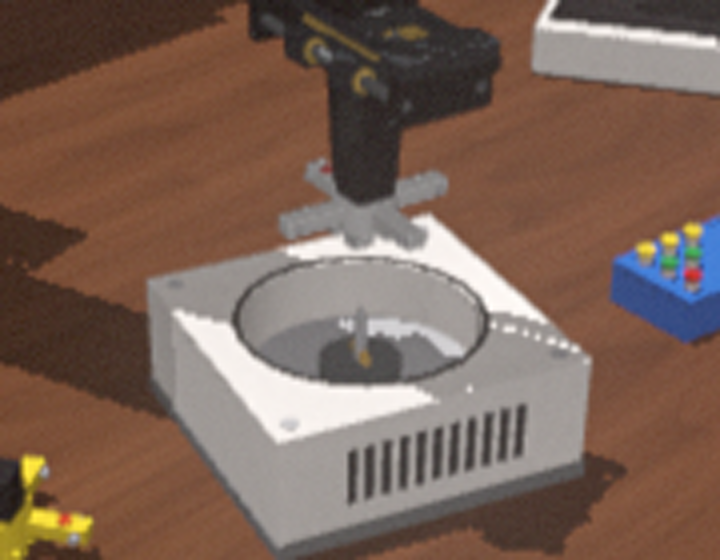

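Scene crop: the rotor hangs level, and the spindle tip at (361,308) matches the prediction (361,310). I'm lowering it onto the spindle, stopping just above the bar.

```bash
python3 -m jog '0.02 -0.001 0.001 0 0; 0.02 -0.001 0.001 0.02 0; 0.02 -0.001 0.001 0.04 0; 0.02 -0.001 0.001 0.05 0; 0.02 -0.001 0.001 0.056 0; 0.02 -0.001 0.001 0.061 0; 0.02 -0.001 0.001 0.066 0; 0.02 -0.001 0.001 0.07 0; 0.02 -0.001 0.001 0.07 0; 0.02 -0.001 0.001 0.07 0'; python3 -c "
from h import *
rel(.4934,.1851,.098,78); print(status.get_obs()['wrist_torque'])"
```

```text
time: 7.85
tcp_pos: [0.4935, 0.1844, 0.1157]
tcp_rot: [-3.141, -0.001, 1.361]
force: [-1.3, 3.1, -4.2]
finger_gap: 0.294
rel tx ty tz spin [ 0.0006 -0.0003  0.0177 -0.0006] now [0.4935 0.1844 0.1157] yaw 78.0 q6 0.46 F [-1.3  3.1 -4.2] t 7.85
[ 0.63226424  0.33664616 -0.01697581]
```

```bash
python3 -m jog '0.02 0.001 0 0 0; 0.02 0.001 0 0.004 0; 0.02 0.001 0 0.008 0; 0.02 0.001 0 0.011 0; 0.02 0.001 0 0.013 0; 0.02 0.001 0 0.015 0; 0.02 0.001 0 0.016 0; 0.02 0.001 0 0.017 0; 0.02 0.001 0 0.017 0; 0.02 0.001 0 0.017 0'; python3 -c "
from h import *
rel(.4934,.1851,.098,78); print(status.get_obs()['wrist_torque'])"
```

```text
time: 9.1
tcp_pos: [0.4925, 0.1846, 0.0983]
tcp_rot: [-3.138, 0.002, 1.361]
force: [-5.1, 1.1, -1.4]
finger_gap: 0.294
rel tx ty tz spin [ 0.0007  0.0008  0.0003 -0.0004] now [0.4925 0.1846 0.0983] yaw 78.0 q6 0.47 F [-5.1  1.1 -1.4] t 9.1
[0.13135505 1.26884053 0.05914567]
```

It has touched the bar (about 3 N of weight carried). I'm loosening the grip to a loose cage so that only the rotor's own weight (about 4 N) presses, then turning.

```bash
python3 -m jog '0.031 0 0 0 0; 0.031 0 0 0 0; 0.031 0 0 0 0.05; 0.031 0 0 0 0.1; 0.031 0 0 0 0.15; 0.031 0 0 0 0.2; 0.031 0 0 0 0.25; 0.031 0 0 0 0.3; 0.031 0 0 0 0.35; 0.031 0 0 0 0.35' 5; python3 -c "
from h import *
rel(.4934,.1851,.098,67); print(status.get_obs()['wrist_torque'])
d=shot('scene'); u,v=map(int,proj(d,[.4934,.1851,.09]))
p=d['pixels'][:,:,::-1]
cv2.imwrite('pics/s3.png',cv2.resize(p[v-45:v+45,u-60:u+60],None,fx=6,fy=6,interpolation=cv2.INTER_CUBIC))
for n in(.06,.067): print(n,[((proj(d,[.4934,.1851,n+h])-[u-60,v-45])*6).round() for h in(.026,.058)])"
```

```text
time: 10.35
tcp_pos: [0.4943, 0.1849, 0.0993]
tcp_rot: [3.141, -0.0, 1.011]
force: [-2.9, -0.2, -0.2]
finger_gap: 0.329
rel tx ty tz spin [-0.0004 -0.0009  0.0013 -0.1579] now [0.4943 0.1849 0.0993] yaw 58.0 q6 0.82 F [-2.9 -0.2 -0.2] t 10.35
[-0.05270796  0.57925038  0.02352615]
0.06 [array([361., 279.]), array([362., 216.])]
0.067 [array([361., 265.]), array([363., 202.])]
```

View pics/s3.png

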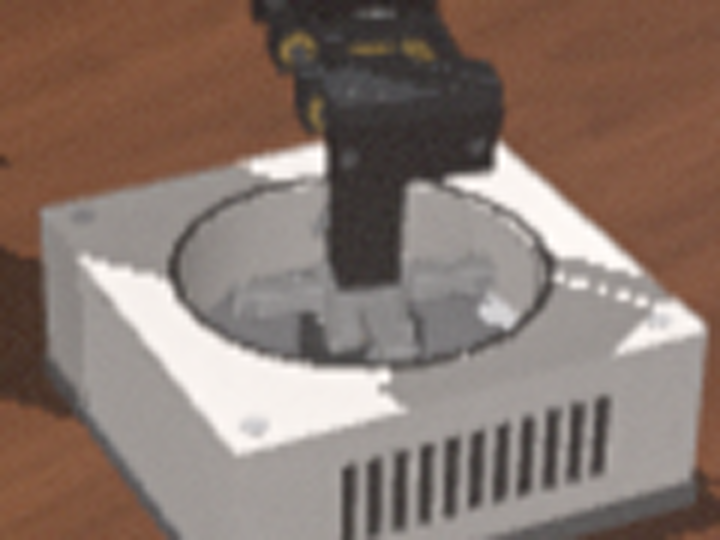

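```bash
python3 -c "
from h import *
d=shot('scene'); u,v=map(int,proj(d,[.4934,.1851,.09]))
for z in(.06,.067):
  for th in (58,62,67,72):
    print(z,th,[tuple(((proj(d,[.4934+.06*np.cos(a),.1851+.06*np.sin(a),z+.026])-[u-60,v-45])*6).round().astype(int)) for a in np.radians(th+np.arange(0,360,90))])
p=d['pixels'][:,:,::-1]
cv2.imwrite('pics/s4.png',cv2.resize(p[v-20:v+20,u-26:u+32],None,fx=12,fy=12,interpolation=cv2.INTER_CUBIC))
"
```

```text
0.06 58 [(np.int64(492), np.int64(265)), (np.int64(332), np.int64(214)), (np.int64(228), np.int64(294)), (np.int64(393), np.int64(350))]
0.06 62 [(np.int64(489), np.int64(260)), (np.int64(323), np.int64(215)), (np.int64(230), np.int64(299)), (np.int64(403), np.int64(348))]
0.06 67 [(np.int64(485), np.int64(254)), (np.int64(312), np.int64(217)), (np.int64(234), np.int64(304)), (np.int64(414), np.int64(346))]
0.06 72 [(np.int64(480), np.int64(249)), (np.int64(302), np.int64(219)), (np.int64(239), np.int64(310)), (np.int64(425), np.int64(344))]
0.067 58 [(np.int64(493), np.int64(251)), (np.int64(332), np.int64(201)), (np.int64(228), np.int64(280)), (np.int64(394), np.int64(336))]
0.067 62 [(np.int64(490), np.int64(246)), (np.int64(323), np.int64(202)), (np.int64(230), np.int64(285)), (np.int64(403), np.int64(334))]
0.067 67 [(np.int64(486), np.int64(241)), (np.int64(312), np.int64(203)), (np.int64(234), np.int64(291)), (np.int64(415), np.int64(332))]
0.067 72 [(np.int64(480), np.int64(236)), (np.int64(302), np.int64(206)), (np.int64(238), np.int64(296)), (np.int64(426), np.int64(330))]
```

View pics/s4.png

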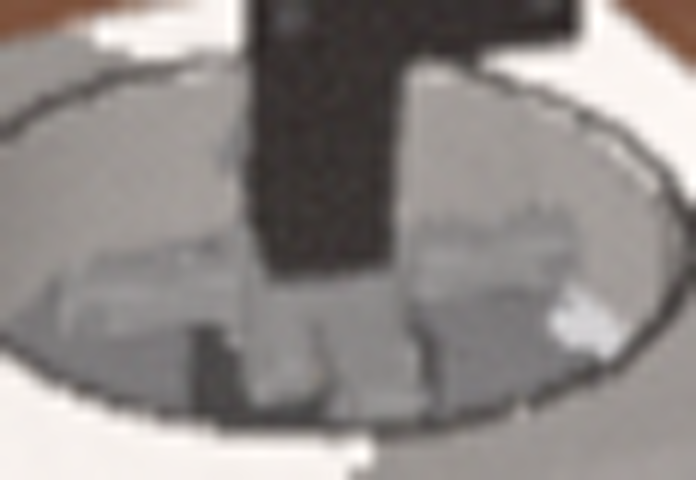

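Enlarged: the arm tips are at about (491,267), (239,292) and (391,352) in the s3 frame. That matches the home height (265/294/350 predicted) and not the 7 mm high one (251/280/336), so the rotor is home. Now I open, go a half turn back with the wrist, and grip lower for the free-running turn.

```bash
python3 -m jog '0.05 -0.0004 -0.0009 0 0; 0.05 -0.0004 -0.0009 0 0; 0.05 -0.0004 -0.0009 0.003 -0.18; 0.05 -0.0004 -0.0009 0.007 -0.36; 0.05 -0.0004 -0.0009 0.007 -0.54; 0.05 -0.0004 -0.0009 0.007 -0.72; 0.05 -0.0004 -0.0009 0.007 -0.9; 0.05 -0.0004 -0.0009 0.007 -1.08; 0.05 -0.0004 -0.0009 0.007 -1.26; 0.05 -0.0004 -0.0009 0.007 -1.44' 8;  python3 -m jog '0.05 0 0 0 -0.18; 0.05 0 0 0 -0.36; 0.05 0 0 0 -0.54; 0.05 0 0 0 -0.72; 0.05 0 0 0 -0.9; 0.05 0 0 0 -1.08; 0.05 0 0 0 -1.26; 0.05 0 0 0 -1.44; 0.05 0 0 0 -1.62; 0.05 0 0 0 -1.7' ; python3 -c "
from h import *
rel(.4934,.1851,.092,58)"
```

```text
time: 11.7
tcp_pos: [0.4937, 0.1852, 0.0923]
tcp_rot: [3.141, 0.001, 2.457]
force: [-0.2, -0.2, 0.6]
finger_gap: 0.526
time: 12.95
tcp_pos: [0.4938, 0.1852, 0.0924]
tcp_rot: [-3.14, 0.001, -2.129]
force: [0.6, -1.1, 0.1]
finger_gap: 0.525
rel tx ty tz spin [ 3.0000e-04  3.0000e-04  4.0000e-04 -3.1414e+00] now [0.4938 0.1852 0.0924] yaw -122.0 q6 -2.33 F [ 0.6 -1.1  0.1] t 12.95
```

```bash
python3 -m jog '0.02 0 0 0 0; 0.02 0 0 0 0; 0.02 0 0 0 0; 0.02 0 0 0 0; 0.02 0 0 0 0.1; 0.02 0 0 0 0.2; 0.02 0 0 0 0.3; 0.02 0 0 0 0.4; 0.02 0 0 0 0.5; 0.02 0 0 0 0.6' 8; python3 -c "
from h import *
rel(.4934,.1851,.092,58);print(status.get_obs()['wrist_torque'])
shot('wrist','w5.png')"
```

```text
time: 14.2
tcp_pos: [0.4923, 0.1852, 0.0921]
tcp_rot: [3.141, -0.002, -2.736]
force: [-3.9, 1.0, 2.5]
finger_gap: 0.294
rel tx ty tz spin [-9.0000e-04 -5.0000e-04  1.0000e-04  2.5353e+00] now [0.4923 0.1852 0.0921] yaw -156.7 q6 -1.72 F [-3.9  1.   2.5] t 14.2
[ 0.24693453  0.93899383 -0.03033872]
```

View pics/w5.png

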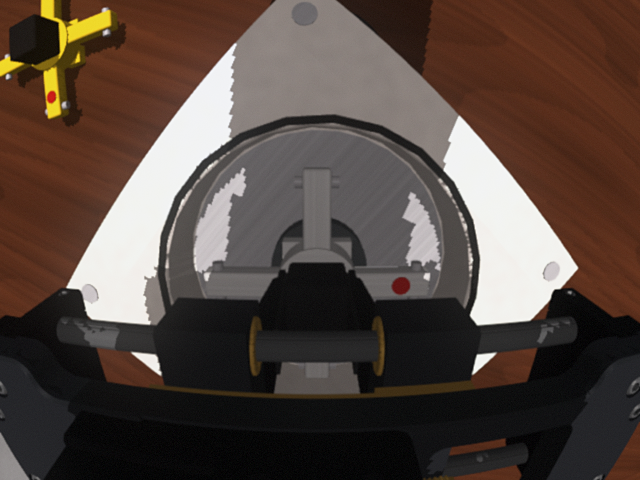

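Wrist view: the rotor is gripped square with the red dot at (401,285), deep in the bowl, and turns with the tool. The wrist torque of 0.03 N m about z matches the shaft's resistance. I'm continuing the turn.

```bash
python3 -m jog '0.02 0.001 0.0005 0 0.15; 0.02 0.001 0.0005 0 0.3; 0.02 0.001 0.0005 0 0.45; 0.02 0.001 0.0005 0 0.6; 0.02 0.001 0.0005 0 0.75; 0.02 0.001 0.0005 0 0.9; 0.02 0.001 0.0005 0 1.05; 0.02 0.001 0.0005 0 1.2; 0.02 0.001 0.0005 0 1.35; 0.02 0.001 0.0005 0 1.5'; python3 -m jog '0.02 0 0 0 0.15; 0.02 0 0 0 0.3; 0.02 0 0 0 0.45; 0.02 0 0 0 0.6; 0.02 0 0 0 0.75; 0.02 0 0 0 0.9; 0.02 0 0 0 1.05; 0.02 0 0 0 1.2; 0.02 0 0 0 1.35; 0.02 0 0 0 1.5'; python3 -c "
from h import *
rel(.4934,.1851,.092,58);print(status.get_obs()['wrist_torque'])"
python3 -m jog '0.02 0 0 0 0.15; 0.02 0 0 0 0.3; 0.02 0 0 0 0.45; 0.02 0 0 0 0.6; 0.02 0 0 0 0.75; 0.02 0 0 0 0.9; 0.02 0 0 0 1.05; 0.02 0 0 0 1.11; 0.02 0 0 0 1.11; 0.02 0 0 0 1.11'; python3 -c "
from h import *
rel(.4934,.1851,.092,58);print(status.get_obs()['wrist_torque'])"
```

```text
time: 15.5
tcp_pos: [0.4914, 0.1854, 0.092]
tcp_rot: [-3.14, -0.001, 2.047]
force: [-5.2, 2.5, 2.9]
finger_gap: 0.291
time: 16.75
tcp_pos: [0.4919, 0.1852, 0.092]
tcp_rot: [-3.142, 0.001, 0.547]
force: [-2.7, 0.6, 1.5]
finger_gap: 0.293
rel tx ty tz spin [ 0.0013  0.0009  0.     -0.465 ] now [0.4919 0.1852 0.092 ] yaw 31.4 q6 1.28 F [-2.7  0.6  1.5] t 16.75
[ 0.10936836  0.74878126 -0.02086395]
time: 18.0
tcp_pos: [0.4913, 0.1851, 0.0921]
tcp_rot: [3.14, 0.001, -0.558]
force: [-5.3, 0.4, 4.9]
finger_gap: 0.296
rel tx ty tz spin [ 1.80e-03 -1.10e-03  1.00e-04 -1.57e+00] now [0.4913 0.1851 0.0921] yaw -32.0 q6 2.39 F [-5.3  0.4  4.9] t 18.0
[0.1035904  1.15651428 0.01455673]
```

```bash
python3 -m jog '0.05 0 0 0 0; 0.05 0 0 0 0; 0.05 0 0 0 -0.18; 0.05 0 0 0 -0.36; 0.05 0 0 0 -0.54; 0.05 0 0 0 -0.72; 0.05 0 0 0 -0.9; 0.05 0 0 0 -1.08; 0.05 0 0 0 -1.26; 0.05 0 0 0 -1.44';  python3 -m jog '0.05 0 0 0 -0.18; 0.05 0 0 0 -0.36; 0.05 0 0 0 -0.54; 0.05 0 0 0 -0.72; 0.05 0 0 0 -0.9; 0.05 0 0 0 -1.08; 0.05 0 0 0 -1.26; 0.05 0 0 0 -1.44; 0.05 0 0 0 -1.62; 0.05 0 0 0 -1.7' ; python3 -c "
from h import *
rel(.4934,.1851,.092,58)"
python3 -m jog '0.02 0 0 0 0; 0.02 0 0 0 0; 0.02 0 0 0 0; 0.02 0 0 0 0; 0.02 0 0 0 0.15; 0.02 0 0 0 0.3; 0.02 0 0 0 0.45; 0.02 0 0 0 0.6; 0.02 0 0 0 0.75; 0.02 0 0 0 0.9' 8;python3 -m jog '0.02 0 0 0 0.15; 0.02 0 0 0 0.3; 0.02 0 0 0 0.45; 0.02 0 0 0 0.6; 0.02 0 0 0 0.75; 0.02 0 0 0 0.9; 0.02 0 0 0 1.05; 0.02 0 0 0 1.2; 0.02 0 0 0 1.35; 0.02 0 0 0 1.5';python3 -c "
from h import *
rel(.4934,.1851,.092,58);print(status.get_obs()['wrist_torque'])"
```

```text
time: 19.25
tcp_pos: [0.4924, 0.185, 0.0919]
tcp_rot: [3.141, -0.0, 0.887]
force: [0.0, -1.2, 0.8]
finger_gap: 0.525
time: 20.5
tcp_pos: [0.4924, 0.185, 0.0918]
tcp_rot: [3.141, 0.001, 2.584]
force: [-0.2, 0.7, -0.2]
finger_gap: 0.523
rel tx ty tz spin [-8.000e-04  6.000e-04 -2.000e-04  1.572e+00] now [0.4924 0.185  0.0918] yaw 148.1 q6 -0.76 F [-0.2  0.7 -0.2] t 20.5
time: 21.75
tcp_pos: [0.4914, 0.1851, 0.0919]
tcp_rot: [-3.14, 0.0, 1.676]
force: [-2.4, -0.7, 1.8]
finger_gap: 0.295
time: 23.0
tcp_pos: [0.4908, 0.1855, 0.0919]
tcp_rot: [-3.141, 0.003, 0.176]
force: [-4.9, 1.2, 3.6]
finger_gap: 0.292
rel tx ty tz spin [ 2.500e-03  9.000e-04 -1.000e-04 -8.367e-01] now [0.4908 0.1855 0.0919] yaw 10.1 q6 1.65 F [-4.9  1.2  3.6] t 23.0
[0.14485074 0.98800695 0.01877982]
```

```bash
python3 -m jog '0.02 0 0 0 0.15; 0.02 0 0 0 0.3; 0.02 0 0 0 0.45; 0.02 0 0 0 0.6; 0.02 0 0 0 0.7; 0.02 0 0 0 0.7; 0.02 0 0 0 0.7; 0.05 0 0 0 0.7; 0.05 0 0 0 0.7; 0.05 0 0 0 0.7'; python3 -m jog '0.05 0 0 0 0; 0.05 0 0 -0.02 0; 0.05 0 0 -0.05 0; 0.05 0 0 -0.09 0; 0.05 0 0 -0.13 0; 0.05 0 0 -0.17 0; 0.05 0 0 -0.2 0; 0.05 0 0 -0.2 0; 0.05 0 0 -0.2 0; 0.05 0 0 -0.2 0'
python3 -c "
from h import *
rel(.4934,.1851,.092,58)
shot('wrist','w6.png')
d=shot('scene'); u,v=map(int,proj(d,[.4934,.1851,.09]))
p=d['pixels'][:,:,::-1]
cv2.imwrite('pics/s6.png',cv2.resize(p[v-45:v+45,u-60:u+60],None,fx=6,fy=6,interpolation=cv2.INTER_CUBIC))
for z in(.06,.067): print(z,'knobtop',((proj(d,[.4934,.1851,z+.058])-[u-60,v-45])*6).round())
"
```

```text
time: 24.25
tcp_pos: [0.4923, 0.185, 0.0918]
tcp_rot: [3.142, -0.001, -0.519]
force: [-0.4, -0.2, 0.4]
finger_gap: 0.51
time: 25.5
tcp_pos: [0.4912, 0.185, 0.2897]
tcp_rot: [3.139, 0.002, -0.519]
force: [0.6, -0.6, 0.5]
finger_gap: 0.521
rel tx ty tz spin [ 1.8000e-03 -1.2000e-03  1.9770e-01 -1.5315e+00] now [0.4912 0.185  0.2897] yaw -29.7 q6 2.35 F [ 0.6 -0.6  0.5] t 25.5
0.06 knobtop [362. 216.]
0.067 knobtop [363. 202.]
```

View pics/w6.png

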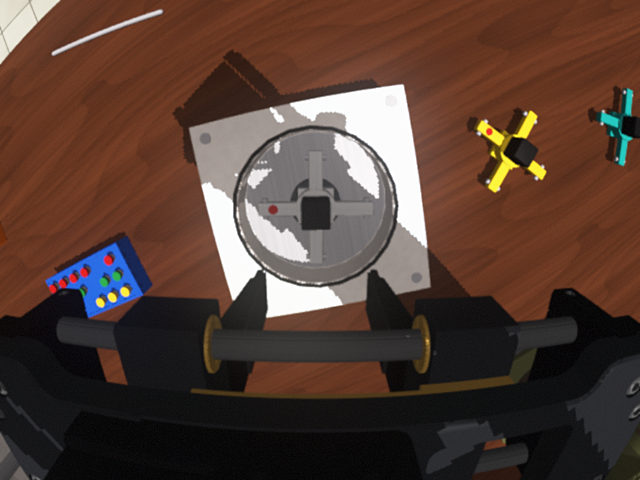

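View pics/s6.png

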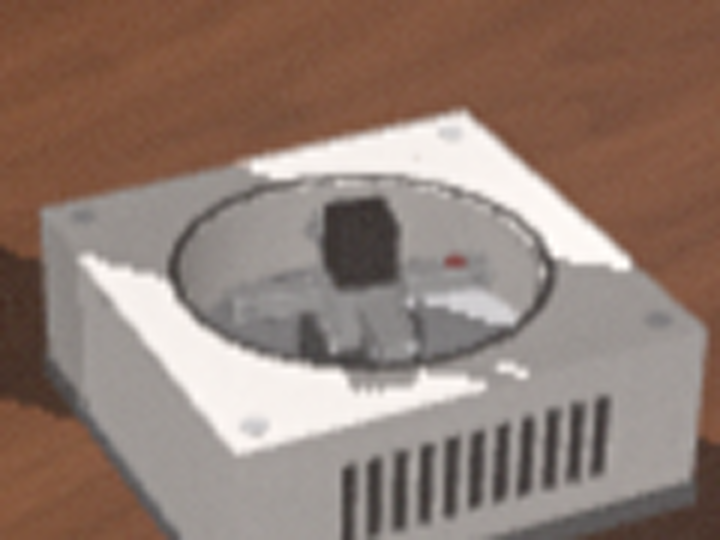

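Wrist view: the rotor is centred in the bowl at (316,210), red dot at (273,210), nothing touching it. Scene crop: the knob-top centre is at about (362,213) (home 216, high 202), and the arm tips at y of about 265 and 300 (home 262/297, high 248/283). It is home and still.

```bash
python3 -c "
from h import *
print(np.abs(status.get_obs()['qvel']).max()); print(ticket.job_done())"
```

```text
0.008595581140683536
the job is handed in; nothing more can be done
None
```

The aluminium rotor is on the spindle, home on the drive bar and still, and the job is handed in at about 26 s on the robot's clock.

- **Fitting:** I lowered the rotor until it touched the bar with about 3 N. I then opened the fingers to a loose cage and turned it, so only its own weight (about 4 N) pressed, and it dropped home.
- **Free-running check:** I gripped the knob with 8 N and turned it clockwise about 270°, regripped, then turned about 177° more, roughly 447° in all. Then I let go and raised the gripper about 200 mm clear.

**Last checks:**
- **Height:** the arm tips and knob top in the scene picture match the home height within about 3 pixels of the enlarged crop. The 7 mm high position would be off by 11 to 17.
- **Turn:** the red dot's final direction fits the total turn. The shaft itself could not be seen, so that it turned is inferred from the rotor being home on the bar.
- **Other objects:** I never went near the lid, rack or dish, but I did not measure them again at the end.

**What disagreed:**
- **Side force:** while the rotor was gripped, a steady side force of 3 to 5 N showed, probably from about 1 mm of centring error. It went away on release.
- **Wrist torque:** the twist reading changed sign during the turn (-0.03 to +0.02 N m), so it is only weak evidence that the shaft ran freely.
- **Bar angle:** the rotor came to rest at 58°, not the 67° I measured for the bar. I take this as the shaft turning with it after the drop.

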